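# Change over the trays of two bench test chambers

## Task

Change over the two low radio test chambers on the bench: first push the narrow chamber's tray, which stands part-way out, fully home; then hook a fingertip behind the upright lip of the wide chamber's tray and draw it out along its rails as far as it goes. Only one tray may be open at a time. Work with the fingertips or the outside of the fingers only: do not pinch the lips or lift anything, leave the antenna, the attenuator and the wrench where they stand, and finish with the hand clear of everything.

Things in the scene. Friction and masses are not known exactly. Their poses are not given: they have to be found in the camera images.
- wide_chamber: The wider of two fixed low metal boxes (white, blue corner bumpers), 230 deep x 190 wide x 78 mm high, open in front. Origin on the table under the middle of its front face; x points into the box (away from the robot, turned up to 0.2 rad), z up. Its aluminium tray slides out along -x and shows in front of the box even when shut. The wide and narrow boxes may stand either way round.
- wide_tray (a joint): How far the wide tray is out: 0 home, 0.120 m at its outer stop; starts at 0 to 0.015. About 3 N of friction, stays where left. Flat deck 160 mm wide, its top 22 mm above the table, ending in an upright lip of that width, 10 mm thick. Shut, the lip's inner face is 60 mm in front of the box's front face: a gap, open above, for the fingers.
- wide_lip_inner (a point): Inner layer (5 mm thick, top 52 mm above the table) of the wide tray's lip; moves with the tray. Origin in the middle of the lip's inner face (towards the box; hook behind this), 37 mm above the table, 15 mm above the deck; axes parallel to the chamber's.
- wide_lip_outer (a point): Outer layer (5 mm thick, top 56 mm above the table) of the wide tray's lip. Origin in the middle of the lip's outer face (towards the robot), 37 mm above the table; axes parallel to the chamber's.
- narrow_chamber: The narrower fixed box, same make: 230 deep x 120 wide x 78 mm high. Origin on the table under the middle of its front face; x points into the box (away from the robot, turned up to 0.2 rad), z up. Its tray is like the wide one's but 90 mm wide, with a lip 90 mm wide, of the same thickness and heights.
- narrow_tray (a joint): How far the narrow chamber's tray is out: 0 fully home against its inner stop, 0.120 m at its outer stop. It starts 0.045 to 0.095 out. About 3 N of friction; it stays where it is left.
- narrow_lip_inner (a point): Inner layer of the narrow tray's lip. Origin in the middle of the lip's inner face (towards the box), 37 mm above the table; axes parallel to the chamber's.
- narrow_lip_outer (a point): Outer layer of the narrow tray's lip. Origin in the middle of the lip's outer face (towards the robot; the face to push, which reaches from 10 to 56 mm above the table), 37 mm above the table; axes parallel to the chamber's.
- antenna: Loose whip antenna, to be left alone: black conical foot 48 mm across and 34 mm high with a thin rod, 164 mm high in all. Origin under its foot. Stands to the robot's left of both chambers.
- attenuator: Loose upright steel cylinder with a brass end, to be left alone: 24 mm across, 42 mm high. Origin under its foot. Stands in front of the space between the chambers.
- wrench: Loose steel wrench 150 mm long lying flat, to be left alone. Origin at its underside. Lies to the robot's right of both chambers.

How it is judged:
By the outcome, as a careful person would: the job done as asked, in the order asked, and still so for the second after the job is handed in, with the robot touching nothing.
It also fails if it takes over 51 s, if anything falls off the work surface, if the arm or the gripper's body presses on something with over 40 N, if the wrist force passes 120 N, or if a joint passes its speed limit or range.

## Robot

A 6-joint arm with a two-finger parallel gripper is mounted at the origin on the work surface. World frame = base frame: x ahead of the robot, y to its left, z up, the work surface at z = 0. Lengths are in m, angles in rad, forces in N, time in s.
With the tool pointing down it reaches from about 0.4 to 0.825 m from the base axis. Payload 7 kg.
Tool frame: the origin (TCP) lies at the centre of the arm's flange, where the gripper is bolted on; the fingertips stand 178 mm ahead of it and the grasp point (between the pads) lies 159 mm ahead of it (arm.tip_reach is the distance from the TCP to the fingertips, in m); z points along the fingers, y is the direction in which the jaws open and shut (so a half turn about z gives the same grasp; the last joint's range is limited). The gripper opens to 88 mm and grips with 3 to 60 N. Pads are 19 mm wide; open, the fingers measure 130 mm over their backs; the gripper's body (78 mm by 193 mm) begins 47 mm behind the grasp point.
Start: joints at [1.559, 0.359, 0.012, 0, -1.224, -0.288], TCP at [0.199, 0.645, 0.405] pointing down, gripper open.
Joint ranges: [-3.07, 3.07], [-1.43, 2.12], [-1.02, 1.25], [-3.03, 1.67], [-3.05, -0], [-3.03, 3.03]. Speed limits (rad/s): [2.39, 2.39, 3.01, 3.14, 3.14, 3.14].

## Interface

Orientations are given as [roll, pitch, yaw] about the fixed x, y, z axes, in that order (R = Rz(yaw) Ry(pitch) Rx(roll)).
In Python, from station import arm gives the robot as it stands.
- The arm moves only by the shell command python3 -m inch 'ROWS' [OPENING] [FORCE]. ROWS is JSON, a list that holds one entry, the list of rows, each a list of 6 numbers: the shift along the world's x, y, z in units of 200 mm (1.0 is 200 mm), then the turn, a rotation vector about the world's x, y, z in units of 180 degrees (1.0 is 180 degrees). A call has 1 to 8 rows; each row is the pose to reach, as a shift and turn from the pose commanded when the call began, turning the shorter way round; what a row does not reach only later rows make up. A row lasts 1/8 s, in which the tool goes at most 62.5 mm and 10.7 degrees, less where a joint would pass 70% of its speed; a pose out of reach is approached as far as the arm can. A call with a number of a shift or a turn outside -1 to 1 is refused whole. A call with a gripper value outside its range is refused whole. OPENING is the finger opening in mm, from 0 to 87.6, set as the call begins (- or left out, the last holds). The fingers move at their own pace and stop on an object; FORCE is the grip in N (left out, the last holds). Time passes only in rows, so rows that repeat a pose let the fingers close. It gives the time, the measured TCP pose, the force and the opening at its end, in the units of the state.
- arm.get_state(): the state, without advancing time (a new reading comes with each control period).
- arm.grab_frame(name): name is "scene" or "top"; returns the picture (420x560x3 uint8, blue, green, red); there is no depth.
- arm.camera_params(name): a dict with "vertical_fov" (degrees; the focal length in pixels is half the picture's height over the tangent of half this angle, whatever the lens; pixels are square), "cx", "cy" (the principal point, pixels), "pose" (4x4, takes a point from camera to world coordinates). Camera axes: x right, y down, z forward; pixel columns grow to the right and rows downward; lengths in m; the calibration is good to about 2 mm. A picture is of the moment at which its call begins. camera_params takes no time and is no camera call.
- arm.job_done(): hands the job in, once; it reports no verdict.
Trained networks look in the newest picture that a camera, given by its name, has taken for a name from the list of things; names that differ only in an ending like _2 or _b are one class to them, and where a whole thing is asked for, a point or a joint stands for the part that bears it (a point fixed in the world has none). Each returns a list of dicts, best first, with "score" (0 to 1); they miss things now and then, are a little off and sometimes report something else, mostly with a low value. They report only what shows in the picture. A call takes as long as a camera call.
- arm.search_frame(target, camera): "box" ([left, top, right, bottom] in pixels, round what is visible of it).
- arm.regions_of(target, camera): "region" (420x560 bool, what is visible of it) and "box" ([left, top, right, bottom] in pixels, round what is visible of it).
The state is a dict: "t": time; "q": joint angles; "qd": joint speeds; "joint_efforts": joint torques, N m; "eef_pos": TCP position; "ee_rot": TCP orientation; "force": force on the tool from outside, world axes, zero at the start; "moment": the same for the moment, N m; "width": finger opening in m.
Only numpy, scipy, OpenCV 4.12 (cv2) and the standard library are available. Lean on these libraries where they do the work, as an engineer would, in place of code of your own. Each camera call takes 0.05 s, during which the arm holds its last target.

## Working session

There is one attempt and no reset: what is moved stays moved. The work goes in short steps, Python scripts to look and compute and a shell command to move; the robot and the scene stay as the last step left them, time stands still between calls to the robot, and variables do not carry over. Pictures are saved under pics/ and viewed, and the job is handed in when it is done.

```bash
mkdir -p pics; ls
python3 - <<'E'
from station import arm
import cv2
s=arm.get_state(); print(s)
for n in("scene","top"):
    cv2.imwrite(f"pics/{n}0.png",arm.grab_frame(n)); p=arm.camera_params(n); print(n,p)
E
```

```text
pics
{'t': 0.0, 'q': array([ 1.55910062e+00,  3.59392816e-01,  1.10554654e-02, -3.45824496e-04,
       -1.22411427e+00, -2.88065463e-01]), 'qd': array([ 4.33077226e-05,  5.10877149e-04,  7.44216820e-04,  1.87549075e-04,
        2.37570919e-03, -2.17105288e-03]), 'joint_efforts': array([-2.77938725e-04, -5.82710409e+01,  2.93062234e+01,  6.99726954e+00,
        6.94929447e-03, -1.57199293e-04]), 'eef_pos': array([0.19928867, 0.6447029 , 0.40371791]), 'ee_rot': array([ 3.13991320e+00, -1.58608279e-04, -2.99878811e-01]), 'force': array([-0.24514695, -0.8315341 ,  0.27050473]), 'moment': array([ 0.0055818 , -0.01004972, -0.03190583]), 'width': 0.08749441955578591}
scene {'vertical_fov': 42.30928943220303, 'cx': 278.07803700624777, 'cy': 211.08985914537874, 'pose': array([[ 0.63542579,  0.45549873, -0.62350218,  1.41896129],
       [ 0.7721222 , -0.36662591,  0.51904986, -0.71975426],
       [ 0.0078345 , -0.81123754, -0.58466424,  0.8473063 ],
       [ 0.        ,  0.        ,  0.        ,  1.        ]])}
top {'vertical_fov': 44.82141396267765, 'cx': 276.0590594756932, 'cy': 201.01689771345508, 'pose': array([[ 0.01066299, -0.99495271,  0.09977674,  0.41396124],
       [-0.9999372 , -0.0102655 ,  0.00449636,  0.02707805],
       [-0.00344941, -0.09981842, -0.99499969,  1.6697265 ],
       [ 0.        ,  0.        ,  0.        ,  1.        ]])}
```

View pics/scene0.png

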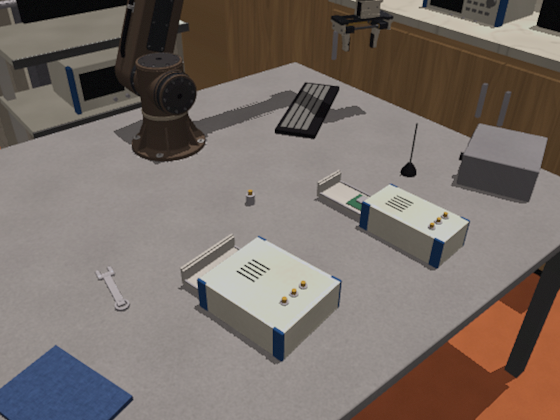

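View pics/top0.png

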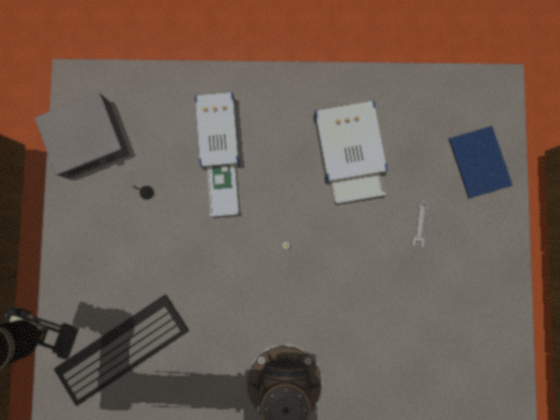

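The top view shows the narrow chamber on the left, its tray out to about (224,215), and the wide one on the right, its lip at about (360,198). The attenuator is at (286,245), the antenna at (146,192) and the wrench at (421,225). Next I'll measure with regions and enlarged views.

```bash
cat > h.py <<'E'
import numpy as np, cv2
from station import arm
def ray(cam,u,v,z):
    p=arm.camera_params(cam); f=210/np.tan(np.radians(p["vertical_fov"]/2)); T=p["pose"]
    d=T[:3,:3]@np.array([(u-p["cx"])/f,(v-p["cy"])/f,1]); o=T[:3,3]
    return o+d*(z-o[2])/d[2]
def proj(cam,P):
    p=arm.camera_params(cam); f=210/np.tan(np.radians(p["vertical_fov"]/2)); T=p["pose"]
    c=T[:3,:3].T@(np.array(P)-T[:3,3]); return np.array([f*c[0]/c[2]+p["cx"],f*c[1]/c[2]+p["cy"]])
E
python3 - <<'E'
from h import *
for c in("top","scene"):
    im=arm.grab_frame(c)
    if c=="top":
        cv2.imwrite("pics/tn.png",cv2.resize(im[85:225,185:285],None,fx=4,fy=4,interpolation=cv2.INTER_CUBIC))
        cv2.imwrite("pics/tw.png",cv2.resize(im[95:215,305:405],None,fx=5,fy=5,interpolation=cv2.INTER_CUBIC))
    else:
        cv2.imwrite("pics/sn.png",cv2.resize(im[150:270,300:480],None,fx=4,fy=4,interpolation=cv2.INTER_CUBIC))
        cv2.imwrite("pics/sw.png",cv2.resize(im[220:355,170:350],None,fx=4,fy=4,interpolation=cv2.INTER_CUBIC))
    for n in("wide_chamber","narrow_chamber","wide_lip_inner","wide_lip_outer","narrow_lip_inner","narrow_lip_outer","antenna","attenuator","wrench"):
        for r in arm.regions_of(n,c)[:2]:
            m=r["region"].astype(np.uint8); pts=cv2.findNonZero(m)
            print(c,n,round(r["score"],2),r["box"],int(m.sum()),np.round(cv2.boxPoints(cv2.minAreaRect(pts)),1).tolist() if pts is not None else None)
E
```

```text
top wide_chamber 0.86 [313.9, 99.8, 387.0, 202.8] 5762 [[311.8999938964844, 110.80000305175781], [374.70001220703125, 99.4000015258789], [392.1000061035156, 195.10000610351562], [329.29998779296875, 206.5]]
top narrow_chamber 0.84 [193.8, 91.5, 242.1, 219.1] 4298 [[194.5, 95.5], [234.8000030517578, 92.4000015258789], [244.3000030517578, 214.89999389648438], [204.10000610351562, 218.0]]
top wide_lip_inner 0.61 [329.6, 176.1, 386.3, 204.6] 1206 [[329.70001220703125, 180.60000610351562], [380.1000061035156, 171.5], [384.5, 196.0], [334.1000061035156, 205.10000610351562]]
top wide_lip_inner 0.32 [414.4, 206.2, 427.0, 245.4] 237 [[412.70001220703125, 244.5], [415.0, 204.8000030517578], [426.20001220703125, 205.39999389648438], [423.79998779296875, 245.10000610351562]]
top wide_lip_outer 0.75 [330.8, 174.1, 387.4, 203.8] 1173 [[330.79998779296875, 180.6999969482422], [381.5, 172.1999969482422], [385.5, 195.89999389648438], [334.70001220703125, 204.39999389648438]]
top narrow_lip_inner 0.96 [206.2, 163.9, 236.2, 218.4] 1458 [[206.39999389648438, 165.8000030517578], [235.1999969482422, 163.6
[... 2485 characters left out ...]
.6, 161.4, 418.9, 174.9] 197 [[397.6000061035156, 166.1999969482422], [410.79998779296875, 159.60000610351562], [418.0, 174.0], [404.79998779296875, 180.60000610351562]]
scene attenuator 0.41 [246.8, 189.7, 254.9, 204.0] 119 [[246.0, 190.0], [254.0, 190.0], [254.0, 205.0], [246.0, 205.0]]
scene attenuator 0.15 [180.9, 234.8, 242.7, 294.5] 1356 [[174.0, 273.79998779296875], [223.60000610351562, 225.39999389648438], [243.5, 245.6999969482422], [193.8000030517578, 294.1000061035156]]
scene wrench 0.93 [98.2, 269.3, 129.3, 310.0] 439 [[95.80000305175781, 272.6000061035156], [109.80000305175781, 265.6000061035156], [130.39999389648438, 306.79998779296875], [116.4000015258789, 313.79998779296875]]
```

View pics/tn.png

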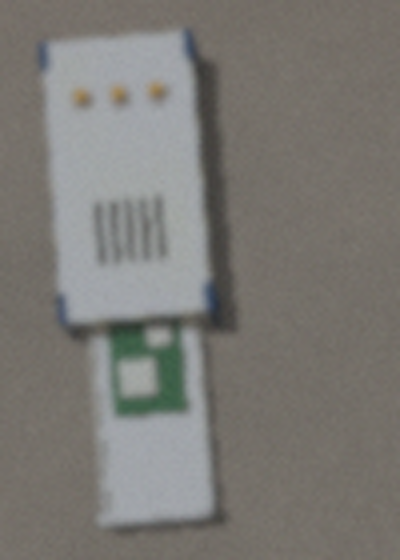

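View pics/tw.png

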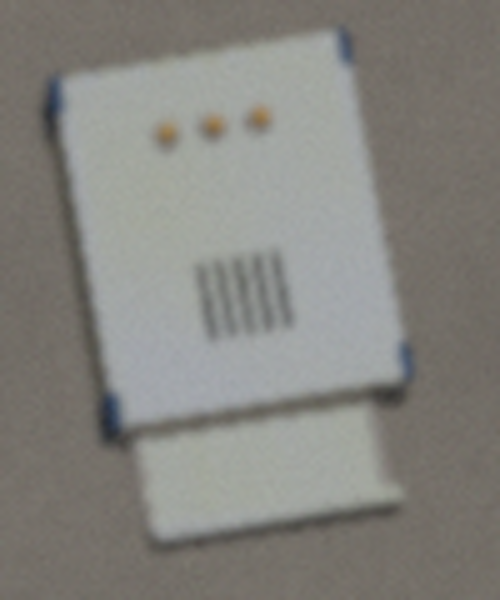

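View pics/sn.png

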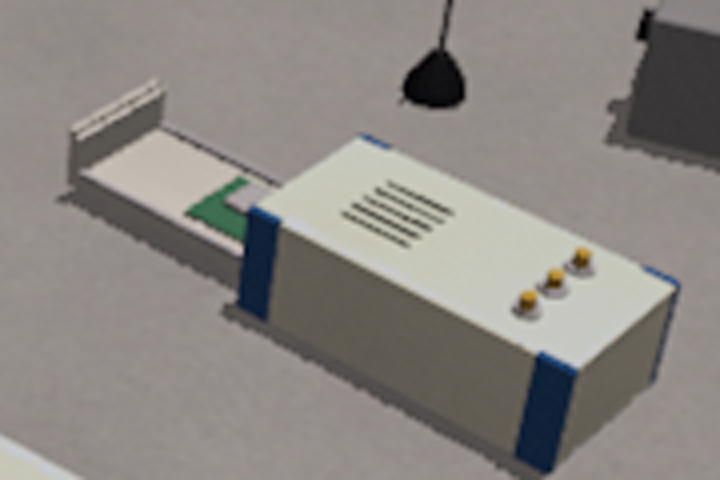

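View pics/sw.png

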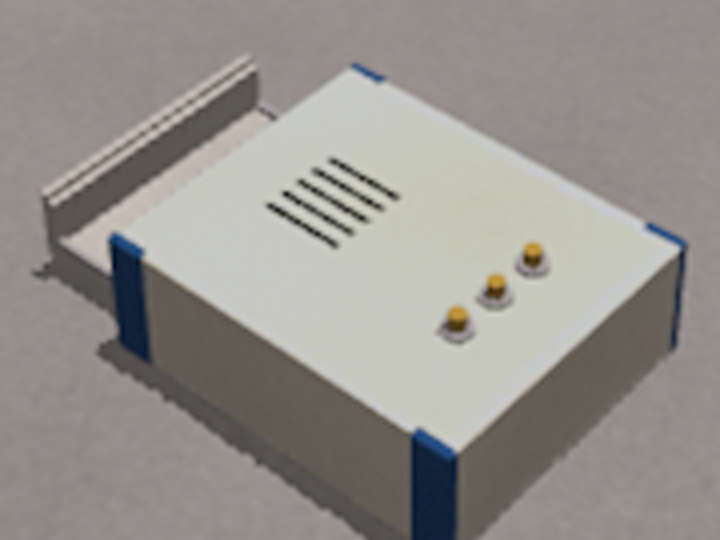

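Run:
```python
from h import *
from scipy.optimize import least_squares
def cv(c,k): 
    ox,oy,s={"tn":(185,85,4),"tw":(305,95,5),"sn":(300,150,4),"sw":(170,220,4)}[k]
    return ((c[0]+.5)/s-.5+ox,(c[1]+.5)/s-.5+oy)
D={"narrow":(.12,.09,{"tn":dict(BL=(42,42),BR=(192,32),FL=(60,322),FR=(214,312),LL=(97,525),LR=(214,514)),
 "sn":dict(FL=(362,135),FR=(250,210),BR=(577,372),BL=(680,285),LL=(158,80),LR=(70,130))}),
"wide":(.19,.16,{"tw":dict(BL=(52,78),BR=(346,30),FL=(107,428),FR=(408,378),LL=(155,545),LR=(403,503)),
 "sw":dict(FL=(352,65),FR=(115,237),BR=(455,455),BL=(685,243),LL=(250,57),LR=(42,195))})}
for n,(w,lw,vs) in D.items():
    def model(p,k):
        x,y,a,q=p
        l=(k[0]=="F")*np.array([0,0,.078]) if k[0]=="F" else np.array([.23,0,.078]) if k[0]=="B" else np.array([-.07-q,0,.056])
        l=np.array(l,float); h=(lw if k[0]=="L" and True and k in("LL","LR") else w)/2
        l[1]=h if k[1]=="L" else -h
        R=np.array([[np.cos(a),-np.sin(a),0],[np.sin(a),np.cos(a),0],[0,0,1]]); return R@l+[x,y,0]
    def res(p):
        return np.concatenate([proj("top" if v[0]=="t" else "scene",model(p,k))-cv(c,v) for v,cs in vs.items() for k,c in cs.items()])
    r=least_squares(res,[.75,0.1,0,.05],loss="soft_l1")
    x,y,a,q=r.x; print(n,np.round(r.x,4)); print(np.round(res(r.x).reshape(-1,2),1).tolist())
    for nm,d in(("outer",-.07-q),("inner",-.06-q),("front",0)): print(nm,np.round([x+d*np.cos(a),y+d*np.sin(a)],4))
print("att",ray("top",286,245.5,.042),"ant",ray("top",147,192,.02))
print("wrench",ray("top",418,245,.005),ray("top",423,205,.005))
```

```text
narrow [0.6903 0.2145 0.0975 0.0898]
[[0.4, -0.3], [0.1, -0.9], [1.0, 0.3], [0.3, -0.5], [1.1, -0.2], [0.1, 0.1], [0.3, -0.8], [0.1, -1.4], [-0.5, -0.4], [0.5, -0.9], [-0.0, -0.6], [0.6, -0.9]]
outer [0.5312 0.1989]
inner [0.5412 0.1999]
front [0.6903 0.2145]
wide [ 0.6589 -0.2227  0.1807  0.0032]
[[0.3, -0.4], [-0.1, -0.7], [2.2, -0.2], [1.2, -0.3], [0.6, -0.9], [0.4, -1.0], [1.2, -1.3], [-0.8, -1.2], [-0.4, -0.2], [1.0, -0.8], [-0.5, -1.6], [0.2, -1.8]]
outer [ 0.5869 -0.2359]
inner [ 0.5967 -0.2341]
front [ 0.6589 -0.2227]
att [0.43515831 0.00126121 0.042     ] ant [0.60462863 0.4561561  0.02      ]
wrench [ 0.44182219 -0.42881605  0.005     ] [ 0.5727408 -0.4474374  0.005    ]
```

```bash
python3 -m inch '[[[0.2,-0.25,0,0,0,0.03],[0.4,-0.5,0,0,0,0.06],[0.55,-0.75,0,0,0,0.1],[0.7,-1,0,0,0,0.1265],[0.7,-1,0,0,0,0.1265]]]' 0 20; python3 -m inch '[[[0.2,-0.25,0,0,0,0],[0.4,-0.5,0,0,0,0],[0.6,-0.75,0,0,0,0],[0.77,-1,0,0,0,0],[0.77,-1.2,0,0,0,0],[0.77,-1.25,0,0,0,0],[0.77,-1,0,0,0,0]]]'
```

```text
t: 1.72
eef_pos: [0.3408, 0.4418, 0.4054]
ee_rot: [-3.141, -0.0, 0.095]
force: [-0.6, 0.9, 0.2]
width: 0.0435refused, shift out of range in row 6
```

```bash
python3 -m inch '[[[0.2,-0.25,0,0,0,0],[0.4,-0.5,0,0,0,0],[0.6,-0.75,0,0,0,0],[0.77,-1,0,0,0,0],[0.77,-1,0,0,0,0]]]';  python3 -m inch '[[[0,-0.24,-0.2,0,0,0],[0,-0.24,-0.45,0,0,0],[0,-0.24,-0.5,0,0,0],[0,-0.24,-0.5,0,0,0]]]'
python3 - <<'E'
from h import *
for c in("top","scene"): cv2.imwrite(f"pics/{c}1.png",arm.grab_frame(c))
print(arm.get_state()["eef_pos"],arm.get_state()["width"])
E
```

```text
t: 2.35
eef_pos: [0.495, 0.2424, 0.4045]
ee_rot: [3.141, 0.0, 0.093]
force: [-0.1, -0.3, -0.4]
width: 0.0006
t: 2.85
eef_pos: [0.4937, 0.1981, 0.3051]
ee_rot: [3.141, -0.0, 0.099]
force: [0.2, 0.2, 0.4]
width: 0.0008
[0.49397857 0.19824277 0.30639257] 0.0005717163241714331
```

View pics/scene1.png

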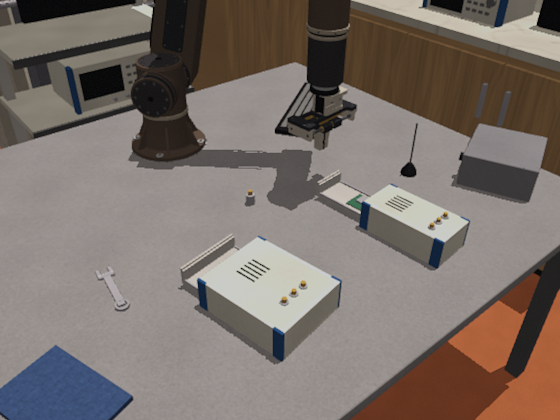

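The scene view shows the closed fingers at about (322,143), in line with and in front of the narrow lip at (330,180). I'll descend and then push.

```bash
python3 -m inch '[[[0,0,-0.25,0,0,0],[0,0,-0.49,0,0,0],[0,0,-0.49,0,0,0]]]';  python3 -m inch '[[[0.06,0.006,0,0,0,0],[0.12,0.012,0,0,0,0],[0.18,0.018,0,0,0,0],[0.25,0.025,0,0,0,0],[0.32,0.032,0,0,0,0],[0.4,0.039,0,0,0,0],[0.46,0.045,0,0,0,0],[0.46,0.045,0,0,0,0]]]'
python3 - <<'E'
from h import *
for c in("top","scene"): cv2.imwrite(f"pics/{c}2.png",arm.grab_frame(c))
E
```

```text
t: 3.32
eef_pos: [0.4928, 0.1969, 0.2053]
ee_rot: [3.139, 0.004, 0.098]
force: [-0.3, 0.4, -0.3]
width: 0.0003
t: 4.32
eef_pos: [0.5867, 0.206, 0.2064]
ee_rot: [-3.141, -0.001, 0.097]
force: [-1.0, -0.2, -0.2]
width: 0.0003
```

View pics/scene2.png

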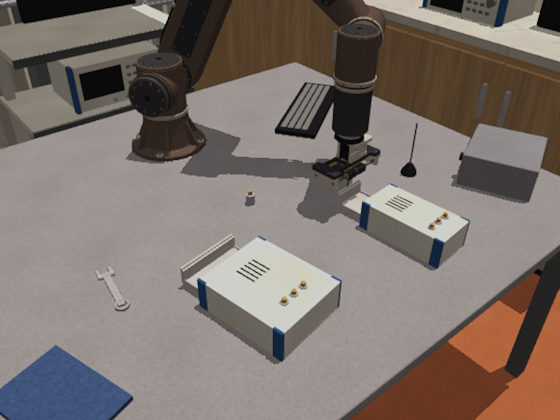

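The tray has followed, with its lip now around (348,190). I'll creep the rest and watch the force.

```bash
python3 -m inch '[[[0.02,0.002,0,0,0,0],[0.04,0.004,0,0,0,0],[0.06,0.006,0,0,0,0],[0.08,0.008,0,0,0,0],[0.08,0.008,0,0,0,0]]]';  python3 -m inch '[[[0.01,0.001,0,0,0,0],[0.02,0.002,0,0,0,0],[0.02,0.002,0,0,0,0]]]';python3 -m inch '[[[0.01,0.001,0,0,0,0],[0.02,0.002,0,0,0,0],[0.02,0.002,0,0,0,0]]]'
```

```text
t: 5.05
eef_pos: [0.6018, 0.2075, 0.2066]
ee_rot: [-3.142, -0.0, 0.098]
force: [-0.4, -0.2, 0.3]
width: 0.0005
t: 5.42
eef_pos: [0.6055, 0.2079, 0.2066]
ee_rot: [3.142, -0.0, 0.098]
force: [-1.1, -1.4, -0.2]
width: 0.0006
t: 5.8
eef_pos: [0.6088, 0.2082, 0.2066]
ee_rot: [3.141, 0.002, 0.098]
force: [-5.9, 0.4, 3.5]
width: 0.0003
```

```bash
for i in 1; do python3 -m inch '[[[0.01,0.001,0,0,0,0],[0.01,0.001,0,0,0,0]]]'; done; python3 -m inch '[[[0.01,0.001,0,0,0,0],[0.01,0.001,0,0,0,0]]]'
```

```text
t: 6.05
eef_pos: [0.6094, 0.2083, 0.2066]
ee_rot: [3.141, 0.005, 0.097]
force: [-14.4, 1.7, 10.1]
width: 0.0002
t: 6.3
eef_pos: [0.61, 0.2084, 0.2065]
ee_rot: [3.14, 0.008, 0.097]
force: [-23.0, 2.8, 15.2]
width: 0.0002
```

The inner stop is reached at tip x≈0.608, as predicted, and the force is climbing without motion. I'll back off, lift and look.

```bash
python3 -m inch '[[[-0.05,-0.005,0,0,0,0],[-0.2,-0.02,0,0,0,0],[-0.3,-0.03,0,0,0,0],[-0.3,-0.03,0.3,0,0,0],[-0.3,-0.03,0.6,0,0,0],[-0.3,-0.03,0.8,0,0,0],[-0.3,-0.03,0.8,0,0,0]]]'; python3 -m inch '[[[0,-0.25,0,0,0,0.01],[0,-0.5,0,0,0,0.0265],[0,-0.75,0,0,0,0.0265],[0,-1,0,0,0,0.0265],[0,-1,0,0,0,0.0265]]]'
python3 - <<'E'
from h import *
for c in("top","scene"): cv2.imwrite(f"pics/{c}3.png",cv2.resize(arm.grab_frame(c),None,fx=1.4,fy=1.4))
x,y,a=.6903,.2145,.0975
for q in(0,.005,.01):
    print(q,[np.round(proj("scene",[x-(.07+q)*np.cos(a)-s*.045*np.sin(a),y-(.07+q)*np.sin(a)+s*.045*np.cos(a),.056])*1.4) for s in(1,-1)])
E
```

```text
t: 7.18
eef_pos: [0.5546, 0.2032, 0.3712]
ee_rot: [-3.138, -0.009, 0.098]
force: [0.4, -0.3, -0.4]
width: 0.0005
t: 7.8
eef_pos: [0.5532, -0.0001, 0.3659]
ee_rot: [3.141, 0.0, 0.177]
force: [0.6, 0.4, -0.1]
width: 0.0008
0 [array([511., 254.]), array([481., 272.])]
0.005 [array([509., 253.]), array([479., 271.])]
0.01 [array([507., 252.]), array([477., 270.])]
```

View pics/scene3.png

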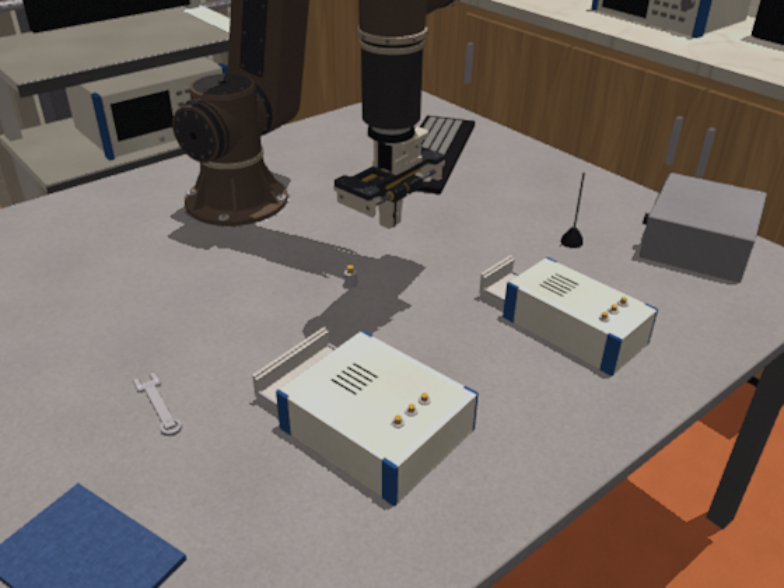

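View pics/top3.png

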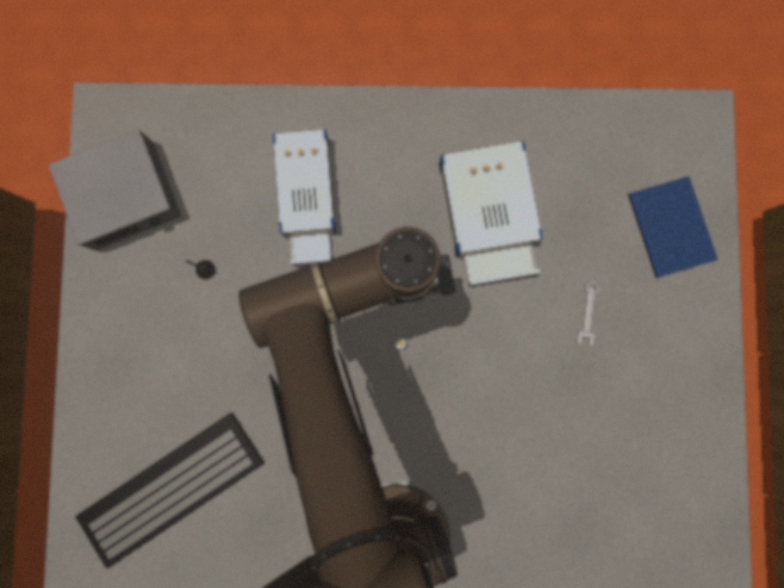

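The narrow lip now sits at (481–513, 260–290), which matches the home prediction, and nothing else has moved. On to the gap behind the wide lip.

```bash
python3 -m inch '[[[0.09,-0.25,0,0,0,0],[0.18,-0.5,0,0,0,0],[0.27,-0.75,0,0,0,0],[0.36,-1,0,0,0,0],[0.36,-1,0,0,0,0]]]'; python3 -m inch '[[[0,-0.145,-0.1,0,0,0],[0,-0.145,-0.35,0,0,0],[0,-0.145,-0.35,0,0,0],[0,-0.145,-0.35,0,0,0]]]'
python3 - <<'E'
from h import *
for c in("top","scene"): cv2.imwrite(f"pics/{c}4.png",cv2.resize(arm.grab_frame(c),None,fx=1.4,fy=1.4))
s=arm.get_state();print(s["eef_pos"],s["ee_rot"],s["q"])
E
```

```text
t: 8.52
eef_pos: [0.6266, -0.1992, 0.3651]
ee_rot: [3.141, 0.001, 0.179]
force: [-0.4, 0.6, 0.0]
width: 0.0005
t: 9.02
eef_pos: [0.6263, -0.2253, 0.2981]
ee_rot: [3.141, -0.001, 0.183]
force: [0.2, 0.3, 0.7]
width: 0.0006
[ 0.62637607 -0.22558934  0.29902972] [ 3.14025805e+00 -3.08999063e-03  1.82395754e-01] [-5.32745551e-02  4.20801292e-01 -1.46345376e-01  6.84621824e-04
 -1.00033357e+00  1.80609582e+00]
```

View pics/scene4.png

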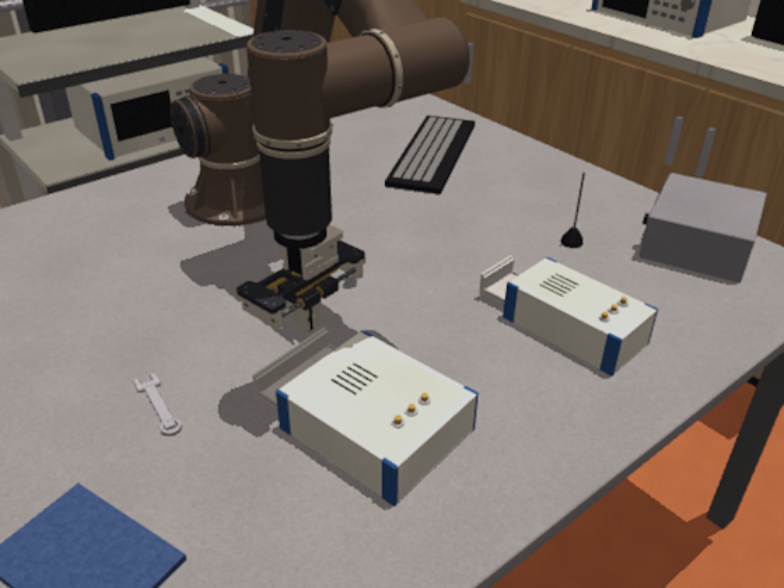

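The fingers are over the gap between lip and box front. I'll descend gently in two steps.

```bash
python3 -m inch '[[[0,-0.01,-0.1,0,0,0],[0,-0.01,-0.2,0,0,0],[0,-0.01,-0.26,0,0,0],[0,-0.01,-0.26,0,0,0]]]'; python3 -m inch '[[[0,0,-0.06,0,0,0],[0,0,-0.12,0,0,0],[0,0,-0.18,0,0,0],[0,0,-0.18,0,0,0]]]'
python3 - <<'E'
from h import *
for c in("top","scene"): cv2.imwrite(f"pics/{c}5.png",cv2.resize(arm.grab_frame(c),None,fx=1.4,fy=1.4))
s=arm.get_state();print(s["eef_pos"],s["force"])
E
```

```text
t: 9.62
eef_pos: [0.6255, -0.2281, 0.2449]
ee_rot: [3.142, 0.0, 0.181]
force: [-0.4, -0.4, -0.1]
width: 0.0005
t: 10.12
eef_pos: [0.6248, -0.2283, 0.2071]
ee_rot: [-3.141, 0.002, 0.181]
force: [-0.6, -0.6, 0.5]
width: 0.0007
[ 0.62544012 -0.22838445  0.20844868] [-0.51840615 -0.11800953  0.14800548]
```

View pics/scene5.png

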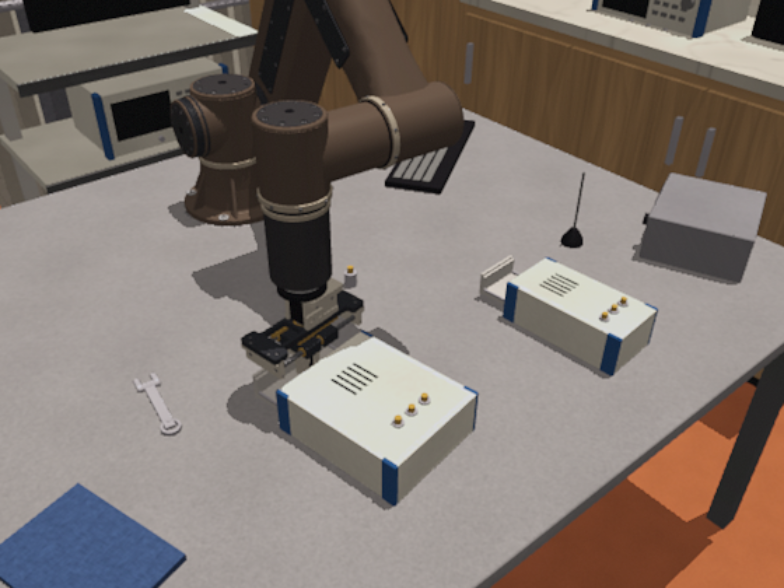

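```bash
python3 -m inch '[[[-0.03,-0.0055,0,0,0,0],[-0.06,-0.011,0,0,0,0],[-0.09,-0.0164,0,0,0,0],[-0.13,-0.0238,0,0,0,0],[-0.17,-0.031,0,0,0,0],[-0.21,-0.0384,0,0,0,0],[-0.25,-0.0457,0,0,0,0],[-0.25,-0.0457,0,0,0,0]]]'; python3 -m inch '[[[-0.04,-0.0073,0,0,0,0],[-0.09,-0.0164,0,0,0,0],[-0.14,-0.0256,0,0,0,0],[-0.19,-0.0347,0,0,0,0],[-0.24,-0.0438,0,0,0,0],[-0.29,-0.053,0,0,0,0],[-0.33,-0.0603,0,0,0,0],[-0.33,-0.0603,0,0,0,0]]]'
python3 - <<'E'
from h import *
for c in("top","scene"): cv2.imwrite(f"pics/{c}6.png",cv2.resize(arm.grab_frame(c),None,fx=1.4,fy=1.4))
s=arm.get_state();print(s["eef_pos"],s["force"])
E
```

```text
t: 11.22
eef_pos: [0.5742, -0.2377, 0.2086]
ee_rot: [-3.141, 0.001, 0.18]
force: [0.2, 0.3, -0.8]
width: 0.0006
t: 12.22
eef_pos: [0.508, -0.2496, 0.2085]
ee_rot: [-3.141, 0.002, 0.18]
force: [-0.4, -1.0, -1.1]
width: 0.0005
[ 0.50861652 -0.24948374  0.20840644] [ 0.04150371  0.53702489 -0.58190497]
```

View pics/scene6.png

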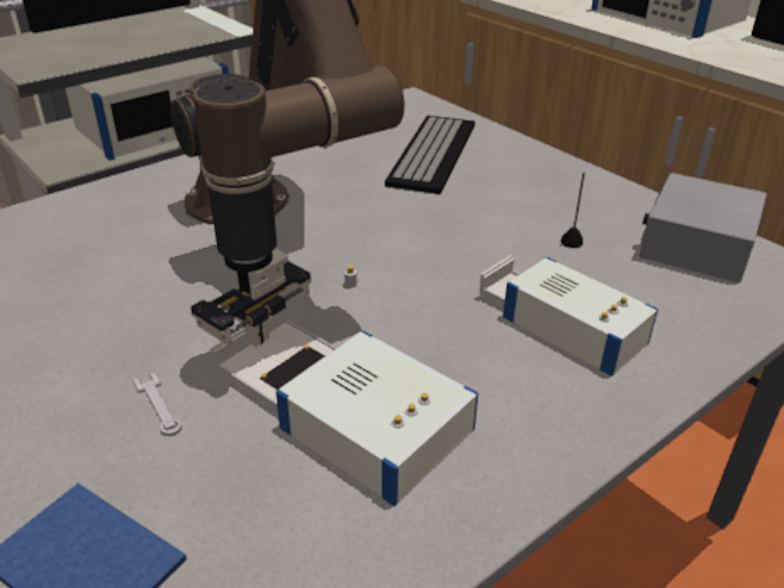

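The wide tray is following, its right edge at about (225,365). I'll creep to the outer stop.

```bash
python3 -m inch '[[[-0.02,-0.0036,0,0,0,0],[-0.04,-0.0073,0,0,0,0],[-0.05,-0.0091,0,0,0,0],[-0.05,-0.0091,0,0,0,0]]]'; python3 -m inch '[[[-0.01,-0.0018,0,0,0,0],[-0.02,-0.0037,0,0,0,0],[-0.02,-0.0037,0,0,0,0]]]';python3 -m inch '[[[-0.01,-0.0018,0,0,0,0],[-0.01,-0.0018,0,0,0,0]]]'
```

```text
t: 12.82
eef_pos: [0.4991, -0.2513, 0.2086]
ee_rot: [-3.141, 0.0, 0.181]
force: [0.9, 1.7, -1.3]
width: 0.0004
t: 13.2
eef_pos: [0.4951, -0.2521, 0.2087]
ee_rot: [-3.142, 0.0, 0.181]
force: [1.5, 1.2, -0.9]
width: 0.0005
t: 13.45
eef_pos: [0.4932, -0.2525, 0.2087]
ee_rot: [-3.142, 0.0, 0.181]
force: [2.4, 1.6, 0.7]
width: 0.0004
```

```bash
python3 -m inch '[[[-0.01,-0.0018,0,0,0,0],[-0.01,-0.0018,0,0,0,0]]]';python3 -m inch '[[[-0.01,-0.0018,0,0,0,0],[-0.01,-0.0018,0,0,0,0]]]';python3 -m inch '[[[-0.01,-0.0018,0,0,0,0],[-0.01,-0.0018,0,0,0,0]]]'
```

```text
t: 13.7
eef_pos: [0.4919, -0.2527, 0.2088]
ee_rot: [3.141, -0.002, 0.181]
force: [5.0, 2.9, -2.9]
width: 0.0001
t: 13.95
eef_pos: [0.4913, -0.2528, 0.2089]
ee_rot: [3.141, -0.005, 0.181]
force: [9.3, 4.8, -7.9]
width: 0.0003
t: 14.2
eef_pos: [0.4907, -0.2528, 0.209]
ee_rot: [3.14, -0.008, 0.182]
force: [15.2, 6.9, -12.0]
width: 0.0008
```

The outer stop is reached: the force builds with no motion. One more nudge, then free the finger, lift and look.

```bash
python3 -m inch '[[[-0.01,-0.0018,0,0,0,0],[-0.01,-0.0018,0,0,0,0]]]';python3 -m inch '[[[0.05,0.0091,0,0,0,0],[0.1,0.0183,0,0,0,0],[0.1,0.0183,0,0,0,0],[0.1,0.0183,0.1,0,0,0],[0.1,0.0183,0.3,0,0,0],[0.1,0.0183,0.6,0,0,0],[0.1,0.0183,0.9,0,0,0],[0.1,0.0183,0.9,0,0,0]]]';python3 -m inch '[[[-0.1,0.3,0,0,0,0],[-0.1,0.6,0,0,0,0],[-0.1,0.9,0,0,0,0],[-0.1,1,0,0,0,0],[-0.1,1,0,0,0,0],[-0.1,1,0,0,0,0]]]'
python3 - <<'E'
from h import *
for c in("top","scene"): cv2.imwrite(f"pics/{c}7.png",cv2.resize(arm.grab_frame(c),None,fx=1.4,fy=1.4))
x,y,a=.6589,-.2227,.1807
for q in(.12,.11):
  for c in("scene","top"):
    print(q,c,[np.round(proj(c,[x-(.07+q)*np.cos(a)-s*.08*np.sin(a),y-(.07+q)*np.sin(a)+s*.08*np.cos(a),.056])*1.4) for s in(1,-1)])
E
```

```text
t: 14.45
eef_pos: [0.4901, -0.2529, 0.2092]
ee_rot: [3.139, -0.012, 0.182]
force: [20.0, 10.3, -15.8]
width: 0.0004
t: 15.45
eef_pos: [0.5057, -0.2509, 0.3942]
ee_rot: [3.138, -0.008, 0.181]
force: [-0.7, 0.2, -1.1]
width: 0.0006
t: 16.2
eef_pos: [0.485, -0.0508, 0.3882]
ee_rot: [3.141, 0.001, 0.181]
force: [1.0, -0.1, -0.5]
width: 0.0003
0.12 scene [array([277., 299.]), array([205., 342.])]
0.12 top [array([480., 334.]), array([550., 322.])]
0.11 scene [array([281., 301.]), array([209., 345.])]
0.11 top [array([479., 330.]), array([549., 318.])]
```

View pics/scene7.png

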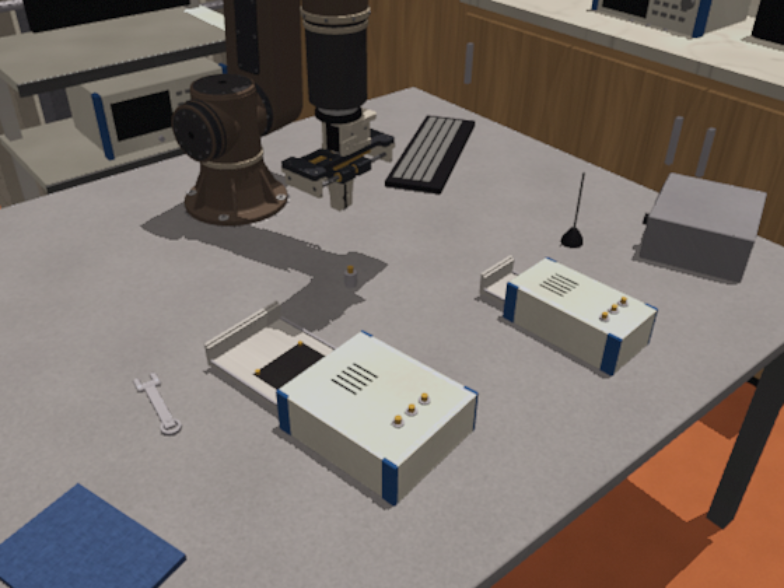

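View pics/top7.png

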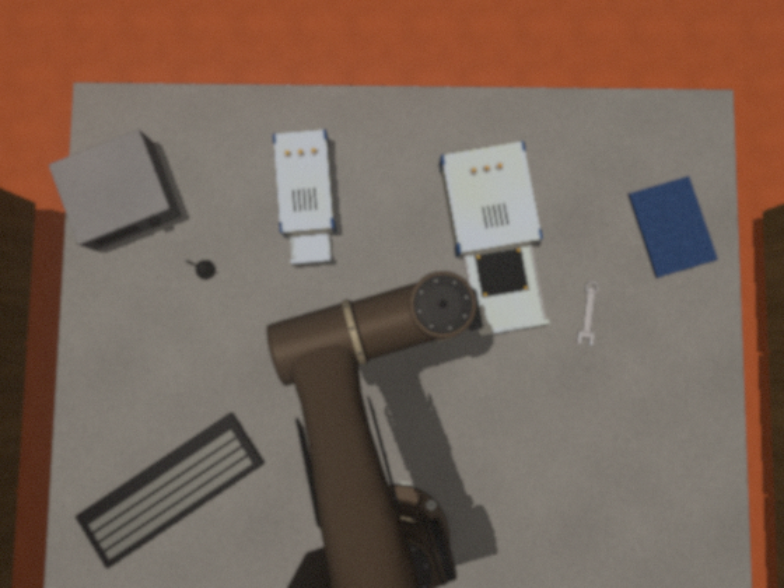

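The wide lip runs from (277,306) to (207,347), matching the 0.12 m prediction. The narrow tray is still home, the loose items stand where they were, and the hand is clear at fingertip z≈0.21.

```bash
python3 -c "
from station import arm
print(arm.job_done())"
```

```text
the job is handed in; nothing more can be done
None
```

The changeover is done and handed in: the narrow tray is home and the wide tray is drawn out to its outer stop. It took about 16 s of the 51 s allowed.

- **Narrow tray:** I pushed it in first with the closed fingertips until it met its inner stop. The x force rose to about 23 N with almost no further motion, and the finger stood about where I had worked out home to be. In the last pictures the lip is still there.
- **Wide tray:** I then hooked the closed fingers behind the lip and drew it out along its rails. At the outer stop the x force rose to 20 N, again with almost no motion. The lip in the final scene picture is within a few pixels of where 0.120 m out should show. It appears about 5 px lower than predicted at 1.4x, roughly the error of my fit before anything moved.
- **Everything else:** The antenna, attenuator and wrench look unmoved in both views. The hand finished clear, with the fingertips about 0.21 m above the table and the wrist force near zero.

One move call was refused because a shift was out of range; nothing moved and I retyped it. No other check failed or disagreed.

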